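# Hold the sprung splash guard square to its rail

## Task

The sprung splash guard on the bench leans inwards and has to be held at a right angle to its rail while its hinge is tightened. Take the braced square, best by its black grip, bring it low and flat in the corner between rail and guard, and press it right home, so that one outer edge lies flush on the rail and the other pushes the guard out square. Finish still gripping the square and pressing it against both; do not let go, and leave everything else on the bench where it is.

Things in the scene. Friction and masses are not known exactly. Their poses are not given: they have to be found in the camera images.
- square_grip (a point): Centre of the square's black grip, half-way up (26 mm above the square's underside). The grip is an upright bar 16 mm thick, 70 mm long, 36 mm high, on the middle of the square's diagonal brace. Axes: the square's outer corner is at (+75, +75) mm in x, y; z up. The bar's length runs along (-1, +1), so fingers close on its 16 mm along (+1, +1), towards the outer corner.
- square_corner (a point): Outer corner of the square, at mid-thickness (4 mm above its underside); same axes as the grip.
- square: The loose braced square, a flat aluminium L of about 0.35 kg with a black grip. Origin at its underside under the centre of the grip, axes as the grip's. Legs 160 mm long outside, 30 mm wide, 8 mm thick: from the outer corner one runs along -x (outer edge facing +y), the other along -y (outer edge facing +x); a 14 mm wide brace joins them.
- rail: Fixed straight steel rail, 30 mm thick, 40 mm high, 220 mm long; its place and yaw differ each time. Origin: the inside corner at bench level, where the inner faces of rail and guard meet at the dark hinge post. The rail runs from there along -y, inner face in the plane x = 0; the inside of the corner is towards -x, -y. The square is home when its axes are parallel to these and its outer corner is at this origin.
- guard_angle (a joint): Angle (rad) of the steel splash guard: 0 = square to the rail, running along the rail's -x with its inner face in the plane y = 0; positive = leaning inwards. At rest about 0.15. Upright sprung hinge at the inside corner: about 0.18 N m (1 to 2 N at the end of the square's leg) holds it square; let go, it swings back in. It can be pushed past square, to -0.15.
- guard_end (a point): Middle of the free end of the guard on its inner face, 202 mm from the hinge and 45 mm above the bench.
- guard: The guard, a steel panel 200 mm long, 10 mm thick, 90 mm high; origin at the hinge, at the inside corner at bench level; the panel runs along its -x.
- sauce_bottle_mid (a point): white squeeze bottle, 56 mm across, 160 mm tall; point half-way up. A bystander.
- cup_mid (a point): small open steel cup, 68 mm across, 55 mm tall; point half-way up. A bystander, on the robot's side of the corner.
- pan_mid (a point): open steel pan 170 x 150 x 65 mm; point at its centre, half-way up. A bystander, outside the guard.
- shaker_mid (a point): steel shaker with dark cap, 50 mm across, 80 mm tall; point half-way up. A bystander, behind the rail.
- straightedge_mid (a point): plain straight aluminium bar 280 x 30 x 6 mm, not the square; point at its centre. A bystander.
- screwdriver_grip (a point): screwdriver lying flat; point on its handle. A bystander.
Mind the look-alikes: they are no part of the job. What is shaped like the square but red is not meant. Of the things that look like the rail, take the one that is farthest from the robot's base at the start.

How it is judged:
By the outcome, as a careful person would: the job done as asked, in the order asked, and still so for the second after the job is handed in, while the arm keeps its last pose, push and grip.
It also fails if it takes over 51 s, if anything falls off the work surface, if the arm or the gripper's body presses on something with over 40 N, if the wrist force passes 120 N, or if a joint passes its speed limit or range.

## Robot

A 6-joint arm with a two-finger parallel gripper is mounted at the origin on the work surface. World frame = base frame: x ahead of the robot, y to its left, z up, the work surface at z = 0. Lengths are in m, angles in rad, forces in N, time in s.
With the tool pointing down it reaches from about 0.375 to 0.975 m from the base axis. Payload 3.8 kg.
Tool frame: the origin (TCP) lies at the very end of the fingers, on their centre line; the grasp point (between the pads) lies 19 mm behind it; z points along the fingers, y is the line along which they close (so a half turn about z gives the same grasp; the last joint's range is limited). The gripper opens to 85 mm and grips with 20 to 120 N. Pads are 22 mm wide; open, the fingers measure 114 mm over their backs; the gripper's body (76 mm by 85 mm) begins 54 mm behind the grasp point. The pads swing forward as they close: fully open they stand 13 mm farther back than shut.
Start: joints at [1.204, 0.264, 1.604, -0, 1.274, -0.037], TCP at [0.219, 0.639, 0.231] pointing down, gripper open.
Joint ranges: [-2.63, 2.63], [-0.94, 2.18], [0.31, 2.57], [-1.31, 4.45], [0, 2.66], [-2.55, 2.55]. Speed limits (rad/s): [2.57, 2.57, 3.14, 3.14, 3.14, 3.14].

## Interface

Orientations are given as a rotation vector (axis times angle).
In Python, from workcell import read_state, read_camera, calibration, finish_job gives the robot as it stands.
- The arm moves only by the tool step_arm, never from a script. Its argument "commands" is a list of rows, each an object of numbers: "fingers": the gripper's target within -1 to 1 (shut at 1, half-way at 0, fully open at -1); "dx", "dy", "dz": the shift along the tool's x, y, z in m; "roll": the turn about the tool's z in degrees. In form: [{"fingers": .., "dx": .., "dy": .., "dz": .., "roll": ..}, ...]. A call has 1 to 8 rows; each row is the pose to reach, as a shift and turn from the pose commanded when the call began, along the tool's axes at that moment; what a row does not reach only later rows make up. A row lasts 1/8 s, in which the tool goes at most 62.5 mm and 10.7 degrees, less where a joint would pass 70% of its speed; a pose out of reach is approached as far as the arm can. A call with a gripper value outside its range is refused whole. The fingers move at their own pace and stop on an object; "squeeze" is the grip in N (left out, the last holds). Time passes only in rows, so rows that repeat a pose let the fingers close. It gives the time, the measured TCP pose, the force, the opening and the grip force at its end, in the units of the state.
- read_state(): the state, without advancing time (a new reading comes with each control period).
- read_camera(name): name is "scene" or "top"; returns (picture, depth): 384x512x3 uint8, blue, green, red; 384x512 float32, m along the optical axis (not along the pixel's ray), 0 where there is no reading.
- calibration(name): a dict with "intrinsics" (3x3 intrinsics, pixels), "world_to_cam" (4x4, takes a point from world to camera coordinates). Camera axes: x right, y up, looking along -z (the intrinsics and any distortion apply to the point x, -y, -z); pixel columns grow to the right and rows downward; lengths in m; the calibration is good to about 2 mm. A picture is of the moment at which its call begins. calibration takes no time and is no camera call.
- finish_job(): hands the job in; it is judged then, once.
The state is a dict: "time": time; "q": joint angles; "joint_vel": joint speeds; "joint_torque": joint torques, N m; "tool_pos": TCP position; "tcp_rot": TCP orientation; "wrist_force": force on the tool from outside, world axes, zero at the start; "torque": the same for the moment, N m; "width": opening from 0.0 (shut) to 1.0 (fully open); "grip_force": force on a finger pad.
Only numpy, scipy, OpenCV 4.12 (cv2) and the standard library are available. Lean on these libraries where they do the work, as an engineer would, in place of code of your own. Each camera call takes 0.05 s, during which the arm holds its last target. There are 200 camera calls.

## Working session

There is one attempt and no reset: what is moved stays moved. The work goes in short steps, Python scripts to look and compute and a tool call to move; the robot and the scene stay as the last step left them, time stands still between calls to the robot, and variables do not carry over. Pictures are saved under pics/ and viewed, at most 10 in all, crops included, and the job is handed in when it is done.

Besides the shell and the picture viewer there is one more tool, called as name(argument=value, ...), one argument or row to a line, values as JSON. step_arm: Moves the arm, as the interface text tells. Its arguments: {"type":"object","properties":{"commands":{"type":"array","items":{"type":"object","properties":{"fingers":{"type":"number"},"dx":{"type":"number"},"dy":{"type":"number"},"dz":{"type":"number"},"roll":{"type":"number"}}}},"squeeze":{"type":"number"}},"required":["commands"]}

```bash
mkdir -p pics; cat > h.py <<'E'
import numpy as np, cv2
from workcell import *
def grab(n):
    im,d=read_camera(n); np.savez(f'{n}.npz',im=im,d=d); return im,d
def load(n):
    z=np.load(f'{n}.npz'); return z['im'],z['d']
def px2w(n,u,v,d=None,z=None):
    c=calibration(n); K=np.array(c['intrinsics']); T=np.linalg.inv(np.array(c['world_to_cam']))
    dist=c.get('distortion')
    p=cv2.undistortPoints(np.array([[[u,v]]],float),K,None if dist is None else np.array(dist,float))[0,0]
    r=np.array([p[0],-p[1],-1.0])
    o=T[:3,3]; R=T[:3,:3]@r
    s=d if z is None else (z-o[2])/R[2]
    return o+s*R
E
python3 - <<'E'
from h import *
for n in('top','scene'):
    im,d=grab(n); cv2.imwrite(f'pics/{n}0.png',cv2.resize(im,(800,600),interpolation=cv2.INTER_CUBIC))
    print({k:np.round(v,3) if not isinstance(v,str) else v for k,v in calibration(n).items()})
print(read_state())
E
```

```text
{'intrinsics': array([[419.789,   0.   , 254.851],
       [  0.   , 419.789, 191.87 ],
       [  0.   ,   0.   ,   1.   ]]), 'world_to_cam': array([[ 0.01 , -1.   ,  0.018, -0.088],
       [ 0.982,  0.013,  0.186, -0.487],
       [-0.187,  0.016,  0.982, -1.469],
       [ 0.   ,  0.   ,  0.   ,  1.   ]])}
{'intrinsics': array([[468.692,   0.   , 252.633],
       [  0.   , 468.692, 189.383],
       [  0.   ,   0.   ,   1.   ]]), 'world_to_cam': array([[-0.279,  0.96 ,  0.016,  0.212],
       [-0.785, -0.238,  0.571,  0.314],
       [ 0.552,  0.147,  0.821, -1.826],
       [ 0.   ,  0.   ,  0.   ,  1.   ]])}
{'time': 0.1, 'q': array([ 1.20405259e+00,  2.64740588e-01,  1.60525236e+00,  2.16916871e-05,
        1.27370330e+00, -3.69418796e-02]), 'joint_vel': array([ 0.00033808, -0.00087789, -0.00365531,  0.00098284, -0.00262909,
        0.00048049]), 'joint_torque': array([ 2.07921471e-04, -5.16702068e+01, -3.68588090e+01, -6.22681614e-05,
        6.32753319e-03,  4.34024707e-05]), 'tool_pos': array([0.2183842 , 0.63798974, 0.23003616]), 'tcp_rot': array([-0.51564394, -3.09853645,  0.00323026]), 'wrist_force': array([-1.29823931,  0.03404071,  0.29568197]), 'torque': array([-0.03831306, -0.02838945,  0.03280544]), 'grip_force': 0.0, 'width': 1.0032886846070874}
```

View pics/top0.png

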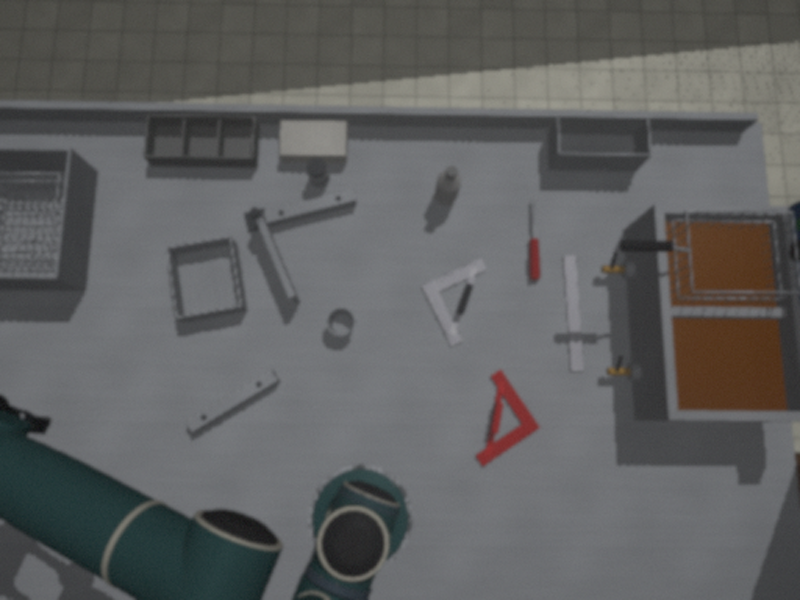

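View pics/scene0.png

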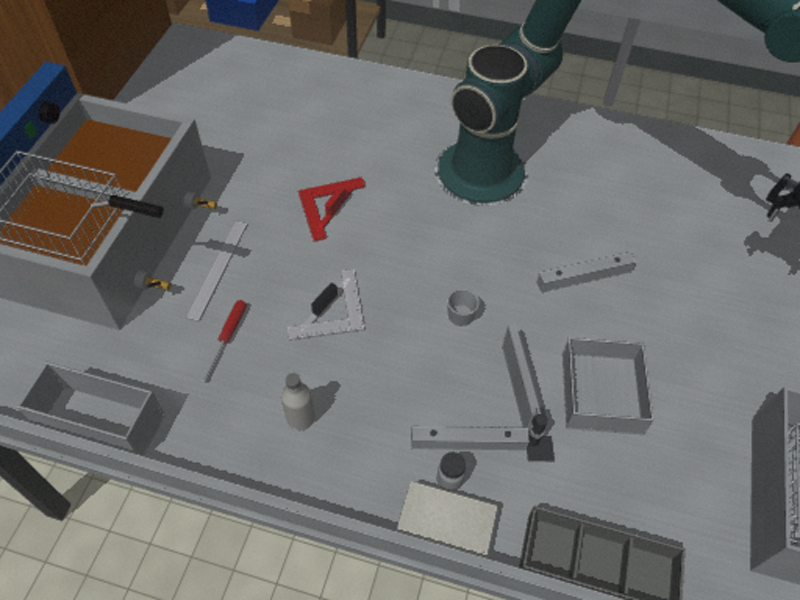

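The square (silver, black grip) is in the top view at about (455,300), with its outer corner at (423,287). The real rail runs (355,200) to (255,218), and the guard runs from there to (295,298). The cup is at (340,322). Next I'll take enlarged crops.

```bash
python3 - <<'E'
from h import *
def crop(n,x0,y0,w,h,s,f):
    im,_=load(n); c=im[y0:y0+h,x0:x0+w]
    c=cv2.normalize(c,None,0,255,cv2.NORM_MINMAX); c=cv2.resize(c,None,fx=s,fy=s,interpolation=cv2.INTER_CUBIC)
    for i in range(0,w,10): cv2.putText(c,str(x0+i),(i*s,8),0,.3,(0,0,255),1); cv2.line(c,(i*s,10),(i*s,14),(0,0,255),1)
    for i in range(0,h,10): cv2.putText(c,str(y0+i),(0,i*s+4),0,.3,(0,0,255),1)
    cv2.imwrite(f,c)
crop('top',145,115,175,115,4,'pics/a.png')
crop('scene',175,165,190,135,4,'pics/b.png')
E
```

```text
(no output)
```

View pics/a.png

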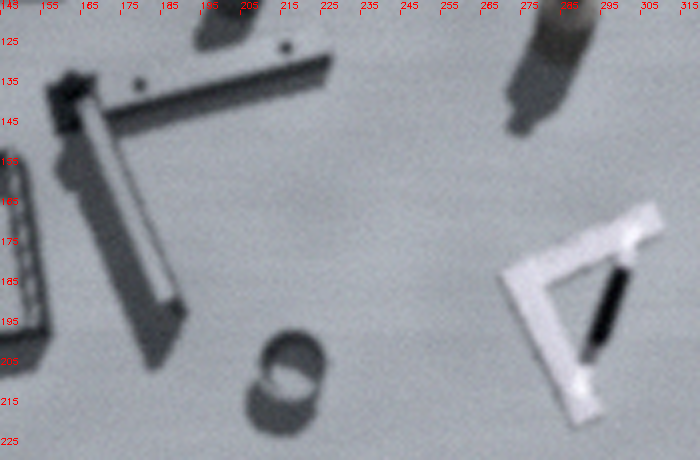

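View pics/b.png

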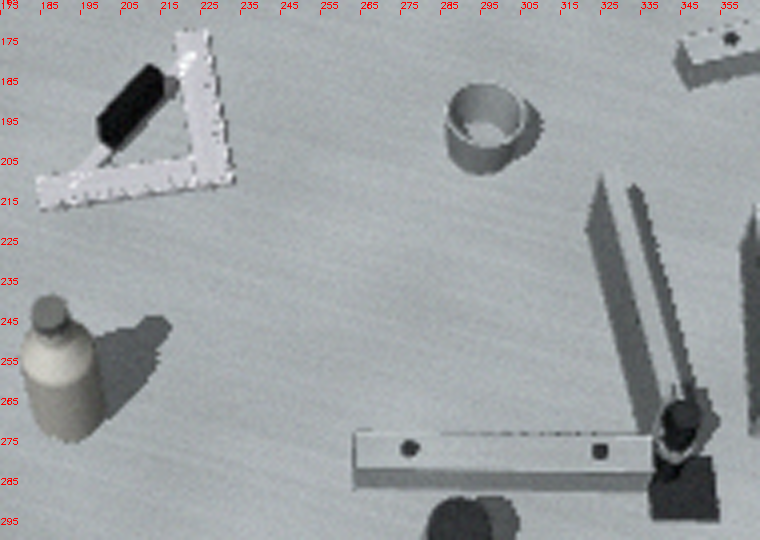

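```bash
python3 - <<'E'
from h import *
P={'sq':(.008,{'top':[(270.5,183),(308.25,165.25),(289.25,221.75)],'scene':[(234,210.75),(184.75,217.75),(227.5,172.5)]}),
'rail':(.04,{'top':[(171.75,142.5),(227.75,129)],'scene':[(337.5,273.5),(263.75,272.75)]}),
'guard':(.09,{'top':[(169.5,138),(191.25,190)],'scene':[(340,266),(325.75,208.75)]}),
'grip':(.044,{'top':[(298,190)],'scene':[(207,190)]})}
for k,(z,v) in P.items():
  for n,l in v.items():
    w=[px2w(n,*p,z=z)[:2] for p in l]
    print(k,n,np.round(w,4).tolist(),[ (round(float(np.linalg.norm(b-w[0])),4), round(float(np.degrees(np.arctan2(*(b-w[0])[::-1]))),1)) for b in w[1:]])
for n,x,z in(('top',(217,209),.055),('scene',(296,187),.055)): print('cup',px2w(n,*x,z=z))
print(np.degrees(read_state()['q']))
E
```

```text
sq top [[0.53, -0.1411], [0.6001, -0.2829], [0.386, -0.2102]] [(0.1582, -63.7), (0.1598, -154.4)]
sq scene [[0.534, -0.1294], [0.6059, -0.2747], [0.3904, -0.1985]] [(0.1621, -63.6), (0.1593, -154.3)]
rail top [[0.6713, 0.2264], [0.7269, 0.0208]] [(0.213, -74.9)]
rail scene [[0.6736, 0.2361], [0.7338, 0.0263]] [(0.2182, -74.0)]
guard top [[0.6723, 0.2257], [0.4838, 0.1408]] [(0.2067, -155.8)]
guard scene [[0.6736, 0.235], [0.4935, 0.158]] [(0.1958, -156.8)]
grip top [[0.4978, -0.239]] []
grip scene [[0.5041, -0.2316]] []
cup [0.42293529 0.05169242 0.055     ]
cup [0.41482725 0.04787847 0.055     ]
[ 6.89871316e+01  1.51685184e+01  9.19741854e+01  1.24284212e-03
  7.29778237e+01 -2.11661379e+00]
```

```bash
python3 - <<'E'
from h import *
# depth clouds: bench height check, rail-top & square edges from depth
for n in('top','scene'):
    im,d=load(n); c=calibration(n); K=np.array(c['intrinsics']);T=np.linalg.inv(np.array(c['world_to_cam']))
    v,u=np.mgrid[0:384,0:512]; X=np.stack([(u-K[0,2])/K[0,0]*d,-(v-K[1,2])/K[1,1]*d,-d],-1)
    W=X@T[:3,:3].T+T[:3,3]; np.save(n+'W.npy',W)
    x,y,z=W[...,0],W[...,1],W[...,2]
    b=(x>.3)&(x<.9)&(y>-.35)&(y<.3)&(abs(z)<.006)
    A=np.c_[x[b],y[b],np.ones(b.sum())]; print(n,'bench plane',np.round(np.linalg.lstsq(A,z[b],rcond=None)[0],4))
    cup=(x>.36)&(x<.48)&(y>0)&(y<.11)&(z>.045)&(z<.07); print('cup',x[cup].min(),x[cup].max(),y[cup].min(),y[cup].max())
    s=(x>.36)&(x<.65)&(y>-.32)&(y<-.1)&(z>.004)&(z<.012)
    g=(z>.035)&(z<.055)&(x>.4)&(x<.6)&(y>-.3)&(y<-.17)
    print('grip',g.sum(),W[g].mean(0)); 
    r=(x>.66)&(x<.8)&(y>0)&(y<.22)&(z>.034)&(z<.046)
    print('rail', W[r].mean(0), cv2.minAreaRect(W[r][:,:2].astype(np.float32)))
    a=(x<.15)&(x>-.15)&(abs(y)<.15)&(z>.01)&(z<.2)
    if a.sum(): print('base',a.sum(),x[a].min(),x[a].max(),y[a].min(),y[a].max())
E
```

```text
top bench plane [-0.0002 -0.0003  0.0001]
cup 0.4041848894230299 0.4698411631889192 0.019667846832007382 0.08408617974692942
grip 88 [ 0.49726142 -0.23551212  0.04368856]
rail [0.72217092 0.12374336 0.03949447] ((0.7455054521560669, 0.13173268735408783), (0.08674242347478867, 0.20261326432228088), 15.828926086425781)
base 607 -0.08340886619489865 0.12656561924269735 -0.13336415781068883 0.1450458700145265
scene bench plane [ 0.      0.0007 -0.0003]
cup 0.4002913073671067 0.47361193703134896 0.01927672356376174 0.0854385484140898
grip 104 [ 0.49929115 -0.23327923  0.04225003]
rail [0.7209246  0.12431129 0.03933342] ((0.7196301817893982, 0.12604959309101105), (0.03363262116909027, 0.19859251379966736), 15.433597564697266)
base 1800 -0.14308418208629403 0.11074737905075671 -0.10202081945637737 0.13915919802088847
```

```bash
cat > fit.py <<'E'
from h import *
from scipy.optimize import minimize
def proj(n,P):
    c=calibration(n); K=np.array(c['intrinsics']); M=np.array(c['world_to_cam'])
    X=np.c_[P,np.ones(len(P))]@M.T; X=X[:,:3]*[1,-1,-1]; q=X@K.T; return q[:,:2]/q[:,2:]
def render(n,polys,S=8):
    m=np.zeros((384*S,512*S),np.uint8)
    for P in polys:
        cv2.fillPoly(m,[np.round((proj(n,P)+.5)*S).astype(np.int32)],255)
    return cv2.resize(m,(512,384),interpolation=cv2.INTER_AREA)/255.
def place(L,x,y,t,z):
    c,s=np.cos(t),np.sin(t); L=np.array(L,float); return np.c_[x+c*L[:,0]-s*L[:,1],y+s*L[:,0]+c*L[:,1],np.full(len(L),z)]
# corner origin, L
Ls=[(0,0),(-.16,0),(-.16,-.03),(-.03,-.03),(-.03,-.16),(0,-.16)]
def fit(n,mask,shape,z,x0):
    def f(p): return np.sum((render(n,[place(shape,p[0],p[1],p[2],z)])-mask)**2)
    r=minimize(f,x0,method='Nelder-Mead',options=dict(initial_simplex=np.array([x0]+[np.array(x0)+e for e in np.diag([.01,.01,.06])]),xatol=1e-4,fatol=.05))
    return r.x,r.fun,mask.sum()
E
python3 - <<'E'
from fit import *
for n in('top','scene'):
    im,d=load(n); W=np.load(n+'W.npy'); x,y,z=np.moveaxis(W,-1,0)
    roi=(x>.36)&(x<.65)&(y>-.32)&(y<-.11)
    g=im.max(2).astype(float); bg=np.median(g[roi]); fg=np.percentile(g[roi],98)
    m=np.where(roi,np.clip((g-bg)/(fg-bg)*1.0,0,1),0); m=(m>.5).astype(float)
    r=fit(n,m,Ls,.008,[.532,-.135,.46]); c=r[0]
    R=np.array([[np.cos(c[2]),-np.sin(c[2])],[np.sin(c[2]),np.cos(c[2])]])
    print(n,'sq corner',np.round(c,4),np.degrees(c[2]),r[1:],'grip',c[:2]-R@[.075,.075])
    m=((x>.66)&(x<.8)&(y>0)&(y<.3)&(z>.034)&(z<.046)).astype(float)
    if n=='scene':
        r=fit(n,m,[(0,-.012),(0.03,-.012),(.03,-.22),(0,-.22)],.04,[.675,.235,.27]); print('rail',np.round(r[0],4),np.degrees(r[0][2]),r[1:])
    gm=(z>.083)&(z<.097)&(x>.45)&(x<.68)&(y>.1)&(y<.25)
    print('guard top rect',cv2.boxPoints(cv2.minAreaRect(W[gm][:,:2].astype(np.float32))).round(4).tolist())
    rf=(z>.008)&(z<.036)&(x>.6)&(x<.76)&(y>.0)&(y<.2)
    P=W[rf][:,:2]; print('rail face pts',len(P)); 
    if len(P)>20:
        l=cv2.fitLine(P.astype(np.float32),cv2.DIST_HUBER,0,.01,.01).ravel(); print('line',l, np.degrees(np.arctan2(l[1],l[0])))
E
```

```text
top sq corner [ 0.5333 -0.1397  0.4515] 25.868575791421666 (np.float64(114.19537101114958), np.float64(518.0)) grip [ 0.49855829 -0.23989588]
guard top rect [[0.4799000024795532, 0.17100000381469727], [0.48910000920295715, 0.15080000460147858], [0.6830000281333923, 0.23890000581741333], [0.673799991607666, 0.2590000033378601]]
rail face pts 189
line [ 0.25480118 -0.96699345  0.7014356   0.14031044] -75.23819
scene sq corner [ 0.531  -0.1346  0.4546] 26.045375939426357 (np.float64(111.42720492118416), np.float64(588.0)) grip [ 0.49657606 -0.23493251]
rail [0.6725 0.2411 0.2743] 15.718902024253573 (np.float64(88.53942329873125), np.float64(730.0))
guard top rect [[0.48069998621940613, 0.1665000021457672], [0.48980000615119934, 0.147599995136261], [0.6805999875068665, 0.23899999260902405], [0.671500027179718, 0.257999986410141]]
rail face pts 293
line [ 0.2647915  -0.9643057   0.73772424  0.11090735] -74.64543
```

The rail, guard and square poses agree between the cameras. The grip is at about (0.4975, −0.237) with the square's yaw at 26°. Home yaw is about 15.3° with its origin near (0.672, 0.241). The tool yaw already suits the grasp.

step_arm(
  commands=[
    {"fingers":-1,"dx":-0.034,"dy":-0.046,"dz":0},
    {"fingers":-0.5,"dx":-0.068,"dy":-0.092,"dz":0},
    {"fingers":-0.2,"dx":-0.102,"dy":-0.138,"dz":0},
    {"fingers":-0.2,"dx":-0.136,"dy":-0.184,"dz":0},
    {"fingers":-0.2,"dx":-0.17,"dy":-0.23,"dz":0},
    {"fingers":-0.2,"dx":-0.204,"dy":-0.276,"dz":0},
    {"fingers":-0.2,"dx":-0.238,"dy":-0.322,"dz":0},
    {"fingers":-0.2,"dx":-0.272,"dy":-0.368,"dz":0},
  ],
)

```text
invalid input
```

step_arm(
  commands=[
    {"fingers":-0.2,"dx":-0.034,"dy":-0.046,"dz":0},
    {"fingers":-0.2,"dx":-0.068,"dy":-0.092,"dz":0},
    {"fingers":-0.2,"dx":-0.102,"dy":-0.138,"dz":0},
    {"fingers":-0.2,"dx":-0.136,"dy":-0.184,"dz":0.02},
    {"fingers":-0.2,"dx":-0.17,"dy":-0.23,"dz":0.04},
    {"fingers":-0.2,"dx":-0.204,"dy":-0.276,"dz":0.07},
    {"fingers":-0.2,"dx":-0.238,"dy":-0.322,"dz":0.1},
    {"fingers":-0.2,"dx":-0.275,"dy":-0.369,"dz":0.13},
  ],
)

```text
invalid input
```

```bash
python3 - <<'E'
from fit import *
from scipy.spatial.transform import Rotation as Ro
im,d=grab('top'); im2,_=grab('scene')
a=cv2.resize(im[145:245,240:340],None,fx=4,fy=4,interpolation=2); b=cv2.resize(im2[140:240,170:270],None,fx=4,fy=4,interpolation=2)
cv2.imwrite('pics/c.png',np.hstack([a,b]))
s=read_state(); print(s['time'],s['tool_pos'],s['width'],np.degrees(s['q']).round(1),Ro.from_rotvec(s['tcp_rot']).as_matrix().round(3).tolist(),s['wrist_force'])
E
```

```text
0.2 [0.21842516 0.63817067 0.23039735] 0.9992138102156266 [69.  15.2 92.   0.  73.  -2.1] [[-0.946, 0.324, -0.001], [0.324, 0.946, -0.001], [0.0, -0.002, -1.0]] [-0.16840475 -0.16597809  0.79082842]
```

View pics/c.png

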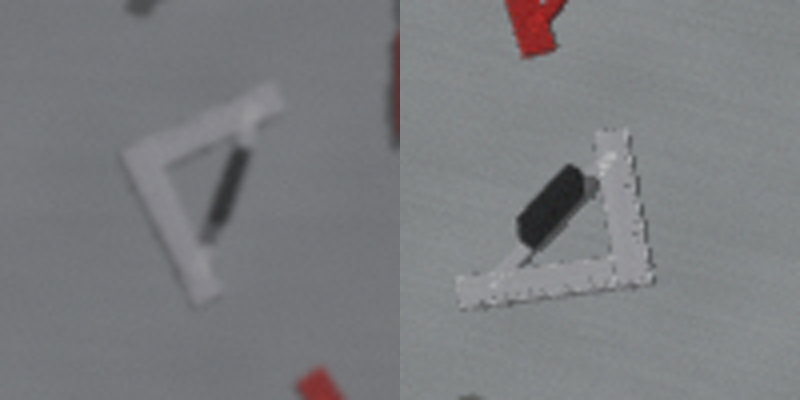

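The move was refused, so the arm hasn't moved. The crop shows the square still in place and unobstructed, with its grip at crop (225,190). I'll resend with all the keys filled in.

step_arm(
  commands=[
    {"fingers":-1,"dx":-0.034,"dy":-0.046,"dz":0,"roll":0},
    {"fingers":-0.5,"dx":-0.068,"dy":-0.092,"dz":0,"roll":0},
    {"fingers":-0.2,"dx":-0.102,"dy":-0.138,"dz":0,"roll":0},
    {"fingers":-0.2,"dx":-0.136,"dy":-0.184,"dz":0,"roll":0},
    {"fingers":-0.2,"dx":-0.17,"dy":-0.23,"dz":0,"roll":0},
    {"fingers":-0.2,"dx":-0.204,"dy":-0.276,"dz":0,"roll":0},
    {"fingers":-0.2,"dx":-0.238,"dy":-0.322,"dz":0,"roll":0},
    {"fingers":-0.2,"dx":-0.272,"dy":-0.368,"dz":0,"roll":0},
  ],
  squeeze=60,
)

```text
time: 1.2
tool_pos: [0.3569, 0.2006, 0.2314]
tcp_rot: [0.515, 3.098, 0.001]
wrist_force: [1.5, -0.5, 0.5]
width: 0.602
grip_force: 0.0
```

step_arm(
  commands=[
    {"fingers":-0.2,"dx":-0.034,"dy":-0.046,"dz":0,"roll":0},
    {"fingers":-0.2,"dx":-0.068,"dy":-0.092,"dz":0,"roll":0},
    {"fingers":-0.2,"dx":-0.102,"dy":-0.138,"dz":0,"roll":0},
    {"fingers":-0.2,"dx":-0.136,"dy":-0.184,"dz":0.02,"roll":0},
    {"fingers":-0.2,"dx":-0.17,"dy":-0.23,"dz":0.04,"roll":0},
    {"fingers":-0.2,"dx":-0.204,"dy":-0.276,"dz":0.07,"roll":0},
    {"fingers":-0.2,"dx":-0.238,"dy":-0.322,"dz":0.1,"roll":0},
    {"fingers":-0.2,"dx":-0.275,"dy":-0.369,"dz":0.13,"roll":0},
  ],
)

```text
time: 2.2
tool_pos: [0.4951, -0.2304, 0.1042]
tcp_rot: [0.516, 3.098, 0.0]
wrist_force: [0.4, 0.2, 0.1]
width: 0.602
grip_force: 0.0
```

```bash
python3 - <<'E'
from fit import *
from scipy.spatial.transform import Rotation as Ro
im,d=grab('top'); im2,_=grab('scene')
a=cv2.resize(im[145:245,240:340],None,fx=4,fy=4,interpolation=2); b=cv2.resize(im2[120:220,150:250],None,fx=4,fy=4,interpolation=2)
cv2.imwrite('pics/d.png',np.hstack([a,b]))
s=read_state(); print(s['time'],s['tool_pos'],s['width'],np.degrees(s['q']).round(1),Ro.from_rotvec(s['tcp_rot']).as_matrix().round(3).tolist(),s['wrist_force'])
E
```

```text
2.3 [ 0.49387436 -0.23205328  0.10094519] 0.6015066492832334 [-2.770e+01  8.200e+00  1.148e+02 -1.000e-01  5.720e+01 -9.860e+01] [[-0.945, 0.328, -0.005], [0.328, 0.945, 0.001], [0.005, -0.0, -1.0]] [-0.15488995  1.08684428 -1.03938543]
```

View pics/d.png

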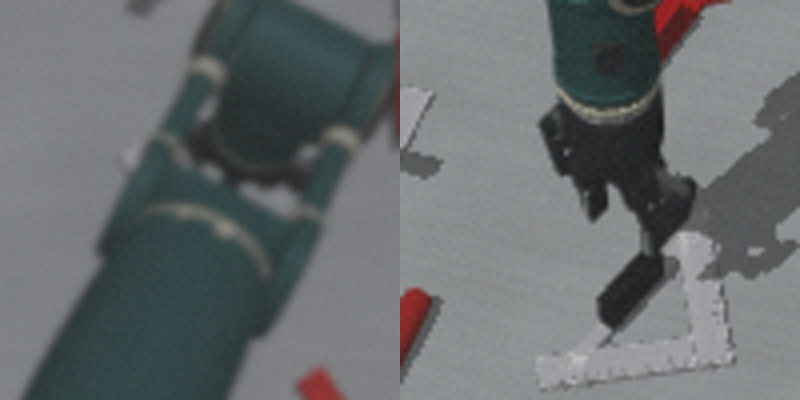

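The gripper is over the bar with the fingers straddling it (right crop, about (640,200)). Going down and closing.

step_arm(
  commands=[
    {"fingers":-0.2,"dx":-0.005,"dy":-0.004,"dz":0.03,"roll":0},
    {"fingers":-0.2,"dx":-0.005,"dy":-0.004,"dz":0.055,"roll":0},
    {"fingers":-0.2,"dx":-0.005,"dy":-0.004,"dz":0.075,"roll":0},
    {"fingers":-0.2,"dx":-0.005,"dy":-0.004,"dz":0.086,"roll":0},
    {"fingers":-0.2,"dx":-0.005,"dy":-0.004,"dz":0.086,"roll":0},
    {"fingers":0.4,"dx":-0.005,"dy":-0.004,"dz":0.086,"roll":0},
    {"fingers":1,"dx":-0.005,"dy":-0.004,"dz":0.086,"roll":0},
    {"fingers":1,"dx":-0.005,"dy":-0.004,"dz":0.086,"roll":0},
  ],
  squeeze=60,
)

```text
time: 3.3
tool_pos: [0.4994, -0.2347, 0.0206]
tcp_rot: [0.515, 3.097, -0.002]
wrist_force: [-0.1, -0.2, 5.6]
width: 0.174
grip_force: 60.7
```

step_arm(
  commands=[
    {"fingers":1,"dx":0,"dy":0,"dz":0,"roll":0},
    {"fingers":1,"dx":0,"dy":0,"dz":0,"roll":0},
    {"fingers":1,"dx":0,"dy":0,"dz":0,"roll":0},
    {"fingers":1,"dx":0,"dy":0,"dz":0,"roll":0},
  ],
)

```text
time: 3.8
tool_pos: [0.4995, -0.2348, 0.0207]
tcp_rot: [0.515, 3.097, -0.002]
wrist_force: [0.0, -1.7, 6.8]
width: 0.173
grip_force: 60.9
```

step_arm(
  commands=[
    {"fingers":1,"dx":0,"dy":0,"dz":-0.02,"roll":0},
    {"fingers":1,"dx":0,"dy":0,"dz":-0.04,"roll":0},
    {"fingers":1,"dx":0,"dy":0,"dz":-0.07,"roll":0},
    {"fingers":1,"dx":0,"dy":0,"dz":-0.1,"roll":0},
    {"fingers":1,"dx":0,"dy":0,"dz":-0.11,"roll":0},
    {"fingers":1,"dx":0,"dy":0,"dz":-0.11,"roll":0},
  ],
)

```text
time: 4.55
tool_pos: [0.4983, -0.2339, 0.1291]
tcp_rot: [0.516, 3.099, -0.0]
wrist_force: [-0.8, -0.1, -3.7]
width: 0.174
grip_force: 59.5
```

```bash
python3 - <<'E'
from fit import *
s=read_state(); print(s['time'],s['tool_pos'],s['tcp_rot'],s['width'],s['grip_force'],s['wrist_force'],s['torque'])
W=np.load('sceneW.npy');x,y,z=np.moveaxis(W,-1,0)
b=(x>.55)&(x<.9)&(y>-.35)&(y<0)&(z>.05); print('bottle',x[b].min(),x[b].max(),y[b].min(),y[b].max(),np.median(x[b]),np.median(y[b]))
E
```

```text
4.55 [ 0.49832648 -0.23391864  0.12905684] [ 5.15683754e-01  3.09857244e+00 -1.36908764e-04] 0.17360402244719142 59.524893164634705 [-0.83587473 -0.0803612  -3.6975102 ] [-9.67043088e-02  9.75821555e-06  2.11756734e-02]
bottle 0.7379698796876979 0.7899429700837916 -0.2175004934571575 -0.1646572567192257 0.7728648567188598 -0.18534566945191205
```

step_arm(
  commands=[
    {"fingers":1,"dx":0,"dy":0.025,"dz":0,"roll":0},
    {"fingers":1,"dx":0,"dy":0.075,"dz":0,"roll":1},
    {"fingers":1,"dx":-0.001,"dy":0.13,"dz":0,"roll":3},
    {"fingers":1,"dx":-0.001,"dy":0.185,"dz":0,"roll":5},
    {"fingers":1,"dx":-0.001,"dy":0.24,"dz":0,"roll":7},
    {"fingers":1,"dx":-0.002,"dy":0.295,"dz":0,"roll":9},
    {"fingers":1,"dx":-0.002,"dy":0.335,"dz":0,"roll":10},
    {"fingers":1,"dx":-0.002,"dy":0.359,"dz":0,"roll":10.8},
  ],
)

```text
time: 5.55
tool_pos: [0.6153, 0.1072, 0.1264]
tcp_rot: [-0.802, -3.034, 0.002]
wrist_force: [0.4, -0.5, -3.1]
width: 0.173
grip_force: 59.6
```

```bash
python3 - <<'E'
from fit import *
im,d=grab('top'); im2,_=grab('scene')
def e(i): return cv2.convertScaleAbs(cv2.resize(i,None,fx=4,fy=4,interpolation=2),alpha=1.5)
cv2.imwrite('pics/e.png',np.hstack([e(im[115:225,150:250]),e(im2[180:290,255:355])]))
s=read_state(); r=s['tcp_rot']; print(s['time'],s['tool_pos'],r,2*np.degrees(np.arctan2(r[1],r[0]))-90,s['wrist_force'])
E
```

```text
5.65 [0.61561615 0.10753682 0.12653146] [-8.00122380e-01 -3.03449277e+00  6.56829405e-04] -299.5426248805444 [ 0.18594423 -0.65507067 -3.28892605]
```

View pics/e.png

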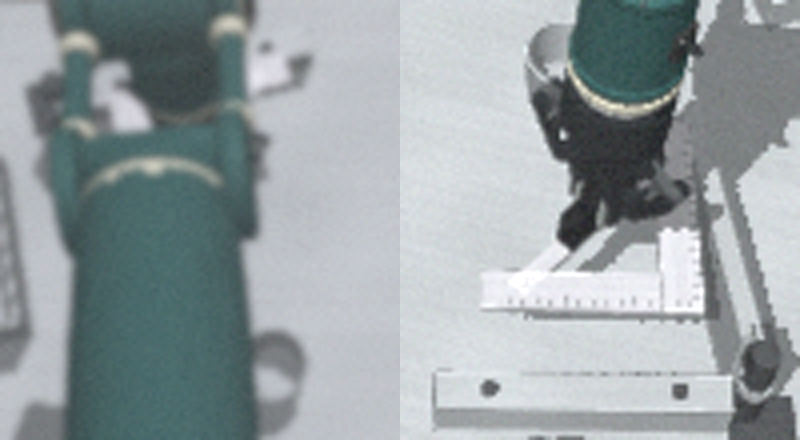

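In the right crop the square hangs level. Its outer leg edge runs (482,308)-(704,315), nearly parallel to the rail's inner edge (435,372)-(733,376). I'll check the angles in metric terms.

```bash
python3 - <<'E'
from fit import *
f=lambda u,v,z:px2w('scene',255+(u-400)/4-.5,180+v/4-.5,z=z)
for a,b,z in(((482,308),(704,315),.114),((435,372),(733,376),.04)):
    A,B=f(*a,z),f(*b,z); t=np.degrees(np.arctan2(*(B-A)[1::-1])); print(A.round(4),B.round(4),t-90,np.linalg.norm(B-A))
im,_=load('scene'); W=np.load('sceneW.npy')
# subpixel edges: gradient along columns
g=im.max(2).astype(float)
def edge(us,v0,v1,sign):
    P=[]
    for u in us:
        a,b=[int(round(v0+(v1-v0)*(u-us[0])/(us[-1]-us[0])+k)) for k in(-5,6)]
        dd=sign*np.diff(g[a:b,u]); w=np.clip(dd,0,None)**2
        P.append((u,a+.5+(w*np.arange(len(w))).sum()/w.sum()))
    return np.array(P)
for us,v0,v1,s,z in((range(278,327),256.8,258.3,-1,.114),(range(268,333),272.5,273.5,1,.04)):
    P=edge(us,v0,v1,s); Q=np.array([px2w('scene',u,v,z=z)[:2] for u,v in P]).astype(np.float32)
    l=cv2.fitLine(Q,cv2.DIST_HUBER,0,.001,.001).ravel(); print(l, np.degrees(np.arctan(-l[0]/l[1])), Q[0],Q[-1], np.std((Q-l[2:])@[l[1],-l[0]]))
E
```

```text
[0.71   0.0502 0.114 ] [0.67   0.2029 0.114 ] 14.687003072229473 0.15783751234238755
[0.7335 0.0247 0.04  ] [0.6734 0.2368 0.04  ] 15.817362135187622 0.2204305580294287
[ 0.26031706 -0.9655232   0.689541    0.1245852 ] 15.088876 [0.7073371  0.05835334] [0.67169875 0.19023263] 0.0011902044
[ 0.28684005 -0.9579785   0.7038032   0.13532421] 16.668867 [0.7294779  0.03814957] [0.67809254 0.2203985 ] 0.0032085988
```

step_arm(
  commands=[
    {"fingers":1,"dx":0,"dy":-0.005,"dz":0.0,"roll":-0.5},
    {"fingers":1,"dx":0,"dy":-0.005,"dz":0.03,"roll":-0.5},
    {"fingers":1,"dx":0,"dy":-0.005,"dz":0.055,"roll":-0.5},
    {"fingers":1,"dx":0,"dy":-0.005,"dz":0.08,"roll":-0.5},
    {"fingers":1,"dx":0,"dy":-0.005,"dz":0.095,"roll":-0.5},
    {"fingers":1,"dx":0,"dy":-0.005,"dz":0.1,"roll":-0.5},
    {"fingers":1,"dx":0,"dy":-0.005,"dz":0.103,"roll":-0.5},
    {"fingers":1,"dx":0,"dy":-0.005,"dz":0.103,"roll":-0.5},
  ],
)

```text
time: 6.65
tool_pos: [0.6147, 0.1007, 0.0269]
tcp_rot: [0.791, 3.039, 0.001]
wrist_force: [-0.4, 0.1, -2.9]
width: 0.17
grip_force: 59.6
```

```bash
cat > st.py <<'E'
from fit import *
s=read_state(); r=s['tcp_rot']; t=(2*np.degrees(np.arctan2(r[1],r[0]))-90)%180-45
a=np.radians(15.6); E=np.array([[np.cos(a),np.sin(a)],[-np.sin(a),np.cos(a)]])
print('t',s['time'],'pos',s['tool_pos'].round(4),'yaw',round(t,2),'railframe offset mm',(1000*(E@(s['tool_pos'][:2]-[.6725,.2405])+75)).round(1),'F rail',(E@s['wrist_force'][:2]).round(1),'Fz',s['wrist_force'][2].round(1),'Mz',s['torque'].round(2),s['grip_force'])
E
python3 st.py
```

```text
t 6.65 pos [0.6147 0.1007 0.0269] yaw 15.8 railframe offset mm [74906.7 74880.9] F rail [-0.3  0.2] Fz -2.9 Mz [-0.02  0.01  0.04] 59.55036163330078
```

step_arm(
  commands=[
    {"fingers":1,"dx":0,"dy":0,"dz":0.004,"roll":0},
    {"fingers":1,"dx":-0.004,"dy":0.004,"dz":0.004,"roll":0},
    {"fingers":1,"dx":-0.007,"dy":0.007,"dz":0.004,"roll":0},
    {"fingers":1,"dx":-0.009,"dy":0.009,"dz":0.004,"roll":0},
    {"fingers":1,"dx":-0.011,"dy":0.011,"dz":0.004,"roll":0},
    {"fingers":1,"dx":-0.011,"dy":0.011,"dz":0.004,"roll":0},
  ],
)

```text
time: 7.4
tool_pos: [0.6293, 0.105, 0.0222]
tcp_rot: [0.792, 3.04, 0.0]
wrist_force: [1.2, -0.3, -2.9]
width: 0.176
grip_force: 59.6
```

```bash
sed -i 's/+75)).round/+.075)).round/' st.py; python3 st.py
```

```text
t 7.4 pos [0.6293 0.105  0.0222] yaw 15.81 railframe offset mm [ -3.1 -43.9] F rail [ 1.  -0.6] Fz -2.9 Mz [-0.07  0.05 -0.03] 59.61943745613098
```

step_arm(
  commands=[
    {"fingers":1,"dx":-0.0007,"dy":0.0007,"dz":0,"roll":0},
    {"fingers":1,"dx":-0.0014,"dy":0.0014,"dz":0,"roll":0},
    {"fingers":1,"dx":-0.0021,"dy":0.0021,"dz":0,"roll":0},
    {"fingers":1,"dx":-0.0028,"dy":0.0028,"dz":0,"roll":0},
    {"fingers":1,"dx":-0.0028,"dy":0.0028,"dz":0,"roll":0},
  ],
)

```text
time: 8.02
tool_pos: [0.6323, 0.1059, 0.022]
tcp_rot: [-0.792, -3.039, 0.001]
wrist_force: [-2.2, -1.1, -2.3]
width: 0.173
grip_force: 59.7
```

```bash
python3 st.py
```

```text
t 8.025 pos [0.6323 0.1059 0.022 ] yaw 15.8 railframe offset mm [  0.1 -43.8] F rail [-2.4 -0.4] Fz -2.3 Mz [-0.18  0.27 -0.08] 59.73736882209778
```

step_arm(
  commands=[
    {"fingers":1,"dx":-0.0007,"dy":0.0007,"dz":0,"roll":0},
    {"fingers":1,"dx":-0.0014,"dy":0.0014,"dz":0,"roll":0},
    {"fingers":1,"dx":-0.0014,"dy":0.0014,"dz":0,"roll":0},
    {"fingers":1,"dx":-0.0014,"dy":0.0014,"dz":0,"roll":0},
  ],
)

```text
time: 8.52
tool_pos: [0.6323, 0.1059, 0.0218]
tcp_rot: [-0.791, -3.036, 0.004]
wrist_force: [-6.4, -2.6, 1.9]
width: 0.172
grip_force: 60.4
```

```bash
python3 st.py
```

```text
t 8.525 pos [0.6323 0.1059 0.0218] yaw 15.8 railframe offset mm [  0.1 -43.8] F rail [-6.9 -0.8] Fz 1.9 Mz [-0.37  1.04 -0.07] 60.44494092464447
```

The rail edge is flush: the contact centroid is at mid-leg, and the yaw is 15.8°. Now I'll slide along the rail into the guard.

step_arm(
  commands=[
    {"fingers":1,"dx":0.003,"dy":0.003,"dz":0,"roll":0},
    {"fingers":1,"dx":0.0065,"dy":0.0065,"dz":0,"roll":0},
    {"fingers":1,"dx":0.01,"dy":0.01,"dz":0,"roll":0},
    {"fingers":1,"dx":0.0135,"dy":0.0135,"dz":0,"roll":0},
    {"fingers":1,"dx":0.017,"dy":0.017,"dz":0,"roll":0},
    {"fingers":1,"dx":0.02,"dy":0.02,"dz":0,"roll":0},
    {"fingers":1,"dx":0.022,"dy":0.022,"dz":0,"roll":0},
    {"fingers":1,"dx":0.022,"dy":0.022,"dz":0,"roll":0},
  ],
)

```text
time: 9.52
tool_pos: [0.6243, 0.1348, 0.0212]
tcp_rot: [-0.79, -3.037, 0.006]
wrist_force: [-4.2, -5.0, -1.7]
width: 0.175
grip_force: 59.9
```

```bash
python3 st.py
```

```text
t 9.525 pos [0.6243 0.1348 0.0212] yaw 15.83 railframe offset mm [  0.1 -13.9] F rail [-5.4 -3.7] Fz -1.7 Mz [-0.96  0.77 -0.09] 59.92734611034393
```

step_arm(
  commands=[
    {"fingers":1,"dx":0.0015,"dy":0.0015,"dz":0,"roll":0},
    {"fingers":1,"dx":0.003,"dy":0.003,"dz":0,"roll":0},
    {"fingers":1,"dx":0.0045,"dy":0.0045,"dz":0,"roll":0},
    {"fingers":1,"dx":0.006,"dy":0.006,"dz":0,"roll":0},
    {"fingers":1,"dx":0.007,"dy":0.007,"dz":0,"roll":0},
    {"fingers":1,"dx":0.0075,"dy":0.0075,"dz":0,"roll":0},
    {"fingers":1,"dx":0.0075,"dy":0.0075,"dz":0,"roll":0},
  ],
)

```text
time: 10.4
tool_pos: [0.6221, 0.1419, 0.0216]
tcp_rot: [-0.79, -3.039, 0.012]
wrist_force: [-3.0, -15.7, -0.5]
width: 0.175
grip_force: 60.3
```

```bash
python3 st.py
```

```text
t 10.4 pos [0.6221 0.1419 0.0216] yaw 15.85 railframe offset mm [-0.1 -6.4] F rail [ -7.1 -14.4] Fz -0.5 Mz [-2.59  0.52 -0.32] 60.28323769569397
```

```bash
python3 - <<'E'
from fit import *
im2,d=grab('scene'); im,_=grab('top')
c=cv2.resize(im2[200:300,255:365],None,fx=7,fy=6,interpolation=2)
cv2.imwrite('pics/f.png',cv2.convertScaleAbs(c,alpha=1.5))
K=np.array(calibration('scene')['intrinsics']);T=np.linalg.inv(np.array(calibration('scene')['world_to_cam']))
v,u=np.mgrid[0:384,0:512]; X=np.stack([(u-K[0,2])/K[0,0]*d,-(v-K[1,2])/K[1,1]*d,-d],-1)
W=X@T[:3,:3].T+T[:3,3]; x,y,z=np.moveaxis(W,-1,0)
gm=(z>.083)&(z<.095)&(x>.45)&(x<.66)&(y>.17)&(y<.28)
R=cv2.minAreaRect(W[gm][:,:2].astype(np.float32)); print(gm.sum(),R,cv2.boxPoints(R).round(4).tolist())
l=cv2.fitLine(W[gm][:,:2].astype(np.float32),cv2.DIST_HUBER,0,.001,.001).ravel(); print(np.degrees(np.arctan(l[1]/l[0])),l)
E
python3 st.py
```

```text
313 ((0.5790845155715942, 0.1900404989719391), (0.1916927695274353, 0.07829747349023819), 17.54671859741211) [[0.47589999437332153, 0.19850000739097595], [0.49950000643730164, 0.12380000203847885], [0.6822999715805054, 0.18160000443458557], [0.6586999893188477, 0.2563000023365021]]
14.515611 [0.9680794  0.2506438  0.6088098  0.22583747]
t 10.5 pos [0.6221 0.1419 0.0216] yaw 15.84 railframe offset mm [-0.1 -6.4] F rail [ -7.4 -13.8] Fz 0.3 Mz [-2.59  0.54 -0.27] 60.29252350330353
```

View pics/f.png

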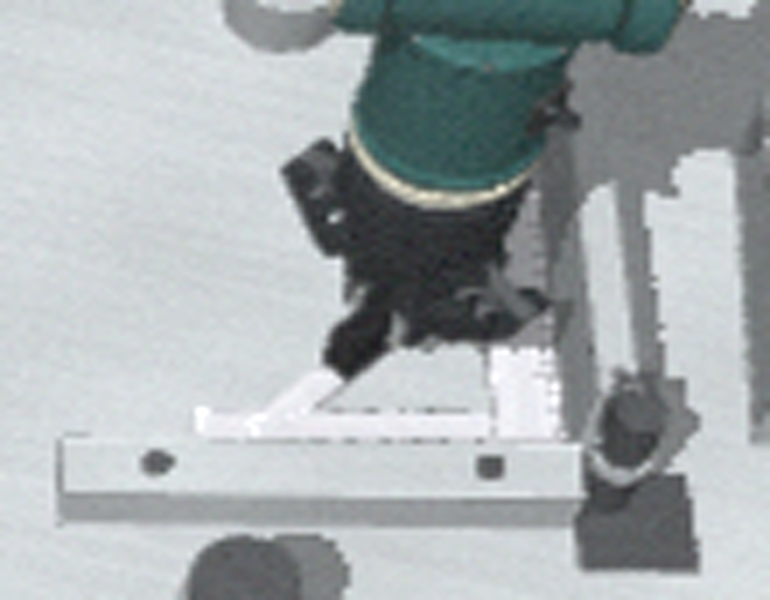

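The square lies along the rail, edge at (200-490,438). The guard's top, (600,190)-(625,380), is now nearly perpendicular to the rail. I'll measure its angle from depth with the gripper points excluded.

```bash
cat > ga.py <<'E'
from fit import *
for n in('scene','top'):
    im,d=load(n)
    K=np.array(calibration(n)['intrinsics']);T=np.linalg.inv(np.array(calibration(n)['world_to_cam']))
    v,u=np.mgrid[0:384,0:512]; X=np.stack([(u-K[0,2])/K[0,0]*d,-(v-K[1,2])/K[1,1]*d,-d],-1)
    W=X@T[:3,:3].T+T[:3,3]; x,y,z=np.moveaxis(W,-1,0)
    a=np.radians(15.7); X=np.cos(a)*(x-.6725)+np.sin(a)*(y-.2405); Y=-np.sin(a)*(x-.6725)+np.cos(a)*(y-.2405)
    g=(X<-.03)&(X>-.21)&(Y>-.02)&(Y<.03)&(z>.084)&(z<.096)
    for lo in np.arange(-.21,-.03,.03):
        q=g&(X>lo)&(X<lo+.03)
        if q.sum()>3: print(n,round(lo,2),q.sum(),'Y mean,min,max mm',(1e3*np.array([Y[q].mean(),Y[q].min(),Y[q].max()])).round(1))
    if g.sum()>20: print('slope deg',np.degrees(np.polyfit(X[g],Y[g],1)[0]))
    r=(X>-.003)&(X<.033)&(Y<-.02)&(Y>-.225)&(abs(z-.04)<.004); 
    for lo in (-.2,-.15,-.1,-.05):
        q=r&(Y>lo)&(Y<lo+.03); print(' rail top X',lo,q.sum(),X[q].min().round(4),X[q].mean().round(4))
E
python3 ga.py
```

```text
scene -0.21 21 Y mean,min,max mm [ 6.3 -1.  11.8]
scene -0.18 38 Y mean,min,max mm [ 5.6 -1.7 12. ]
scene -0.15 45 Y mean,min,max mm [ 3.5 -4.2 12.1]
scene -0.12 50 Y mean,min,max mm [ 3.6 -4.8 11.9]
scene -0.09 52 Y mean,min,max mm [ 3.3 -5.2 12.3]
scene -0.06 55 Y mean,min,max mm [ 2.8 -5.5 11.9]
slope deg -1.2350153712730119
 rail top X -0.2 86 -0.0001 0.0155
 rail top X -0.15 82 -0.001 0.0148
 rail top X -0.1 86 -0.002 0.0157
 rail top X -0.05 80 0.0005 0.0157
 rail top X -0.2 46 -0.0018 0.0139
 rail top X -0.15 22 -0.0017 0.0091Traceback (most recent call last):
  File "ga.py", line 15, in <module>
    q=r&(Y>lo)&(Y<lo+.03); print(' rail top X',lo,q.sum(),X[q].min().round(4),X[q].mean().round(4))
                                                          ~~~~~~~~^^
    return umr_minimum(a, axis, None, out, keepdims, initial, where)
ValueError: zero-size array to reduction operation minimum which has no identity
```

```bash
cat > ga.py <<'E'
from fit import *
n='scene'; im,d=load(n)
K=np.array(calibration(n)['intrinsics']);T=np.linalg.inv(np.array(calibration(n)['world_to_cam']))
v,u=np.mgrid[0:384,0:512]; P=np.stack([(u-K[0,2])/K[0,0]*d,-(v-K[1,2])/K[1,1]*d,-d],-1)
W=P@T[:3,:3].T+T[:3,3]; x,y,z=np.moveaxis(W,-1,0)
a=np.radians(15.7); X=np.cos(a)*(x-.6725)+np.sin(a)*(y-.2405); Y=-np.sin(a)*(x-.6725)+np.cos(a)*(y-.2405)
def rob(A,B,name):
    k=np.ones(len(A),bool)
    for _ in range(6):
        p=np.polyfit(A[k],B[k],1); r=B-np.polyval(p,A); k=abs(r)<max(2.0*np.median(abs(r[k])),.0008)
    print(name,k.sum(),'slope deg',np.degrees(p[0]).round(2),'at0 mm',(1e3*p[1]).round(1),'rms',(1e3*r[k].std()).round(2))
g=(X<-.02)&(X>-.195)&(Y>-.02)&(Y<.02)&(z>.02)&(z<.083); rob(X[g],Y[g],'guard face')
g=(X<-.03)&(X>-.195)&(Y>-.015)&(Y<.02)&(abs(z-.09)<.002); rob(X[g],Y[g],'guard top strip')
e=[(X[v_][m].min(),0) for v_ in []] if 0 else None
r=(X>.002)&(X<.028)&(Y<-.03)&(Y>-.215)&(abs(z-.04)<.002); rob(Y[r],X[r],'rail top strip')
s=(X>-.03)&(X<.003)&(Y<-.035)&(Y>-.17)&(abs(z-.008)<.003)
# edges in image, subpixel: guard top inner & outer by rows, rail inner by columns
g=im.max(2).astype(float)
E={'in':[], 'out':[]}
for row in range(234,262):
    uu=np.arange(330,352); m=abs(z[row,uu]-.09)<.003
    if m.sum()<3: continue
    c=uu[m]; 
    for k,ui,sg in(('in',c[0],1),('out',c[-1],-1)):
        dd=np.clip(sg*np.diff(g[row,ui-3:ui+4]),0,None)**2
        if dd.sum()>0: E[k].append(px2w(n,ui-3+.5+(dd*np.arange(6)).sum()/dd.sum(),row,z=.09)[:2])
for k,q in E.items():
    q=np.array(q); A=np.cos(a)*(q[:,0]-.6725)+np.sin(a)*(q[:,1]-.2405); B=-np.sin(a)*(q[:,0]-.6725)+np.cos(a)*(q[:,1]-.2405); rob(A,B,'guard edge '+k)
E
python3 ga.py
```

```text
guard face 159 slope deg -0.27 at0 mm -4.4 rms 0.39
guard top strip 107 slope deg -0.71 at0 mm 3.1 rms 3.16
rail top strip 261 slope deg 0.35 at0 mm 16.4 rms 7.1
guard edge in 21 slope deg 0.08 at0 mm -4.4 rms 0.39
guard edge out 26 slope deg -0.32 at0 mm 11.6 rms 0.3
```

step_arm(
  commands=[
    {"fingers":1,"dx":0,"dy":0.0007,"dz":0,"roll":0},
    {"fingers":1,"dx":0,"dy":0.0014,"dz":0,"roll":0},
    {"fingers":1,"dx":0,"dy":0.0014,"dz":0,"roll":0},
    {"fingers":1,"dx":0,"dy":0.0014,"dz":0,"roll":0},
    {"fingers":1,"dx":0,"dy":0.0014,"dz":0,"roll":0},
    {"fingers":1,"dx":0,"dy":0.0014,"dz":0,"roll":0},
  ],
  squeeze=80,
)

```text
time: 11.25
tool_pos: [0.6221, 0.1419, 0.0216]
tcp_rot: [-0.79, -3.038, 0.015]
wrist_force: [-5.7, -19.6, 2.6]
width: 0.17
grip_force: 83.4
```

```bash
python3 st.py; python3 -c "
from h import *; grab('scene')"; python3 ga.py
```

```text
t 11.25 pos [0.6221 0.1419 0.0216] yaw 15.85 railframe offset mm [-0.1 -6.4] F rail [-10.7 -17.4] Fz 2.6 Mz [-3.16  0.74 -0.25] 83.38140606880188
guard face 157 slope deg -0.44 at0 mm -4.8 rms 0.41
guard top strip 139 slope deg -0.78 at0 mm 2.6 rms 4.52
rail top strip 204 slope deg -0.6 at0 mm 12.8 rms 5.31
guard edge in 22 slope deg -0.18 at0 mm -4.3 rms 0.38
guard edge out 25 slope deg -0.49 at0 mm 11.5 rms 0.26
```

Pushing harder moved nothing, so it's fully seated: the square is flush on the rail, the guard is square to within about 0.5°, and the grip is firm. Handing in.

```bash
python3 -c "
from workcell import *; print(finish_job())"
```

```text
the job is handed in; nothing more can be done
None
```

I handed the job in at about 11 s. The square is still gripped at about 80 N and pressed home, with about 11 N on the rail and 17 N towards the guard. Its edge is flush on the rail and the guard measures within about 0.5° of square. I saw nothing else on the bench disturbed, though I didn't check each item afterwards.

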